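# Secure the hitch pin with its R-clip

### The job

Swing the black T-grip handle of the hitch pin right down onto its rest so that the pin's cross hole stands upright. Then take the red-headed R-clip from its grey holder, feel for the hole with its straight leg and gently push it through, never pressing harder than 25 N, until the bow has sprung over the pin. Let go, and leave the handle down and the buggy and pliers where they are.

Things in the scene. Friction and masses are not known exactly. Their poses are not given: they have to be found in the camera images.
- tow_coupling: Blue fixed coupling, base 76 x 100 x 8 mm, origin on the bench below the pin. A steel hitch pin 20 mm thick lies along its y axis, 72 mm above the bench, at x = 0. Two lugs (y = -16 to 32 mm, 89 mm high) carry it, a dark drawbar stub points to +x; the pin stands out bare to the -y side, ending 24 mm past its cross hole; at +y (34 to 66 mm) it bears the handle arm.
- hole_middle (a point): Fixed to the coupling, on the pin axis at its y = -44 mm, axes alike. The cross hole (7 mm along the pin, 8 mm across, right through) is NOT measured: the pin has stiff end float, so the hole lies up to 10 mm either way from here along y; feel or look for it. Vertical when the handle is down. Top of the pin: 10 mm above this point.
- hitch_pin (a joint): Turn of the pin, rad: 0 = handle level on its rest, hole upright; grows as the handle swings up. Stays where left (rubs with 0.12 N m). The handle's black T-grip (18 mm thick, axis 50 mm from the pin's) is at x = -50 cos q, z = 72 + 50 sin q mm in the coupling, and always covers y = 43 to 59 mm. Press it down to the stop at 0.
- clip_holder: Grey holder block, 46 x 40 x 56 mm on a 70 x 48 x 5 mm foot, fixed; origin at the centre of its underside. The clip stands in a pocket open at the top: pull it straight up 55 mm to free it. A black rover wheel 150 mm high (not tracked) stands between holder and coupling, at the robot's side: carry the clip over it with its leg's tip above 160 mm.
- r_clip: R-clip, 60 g. Origin on the straight leg's axis at the underside of the red head, z up. Head x -20 to 10, y -9 to 9, z 0 to 36 mm: grasp across x, fingertips just above the underside. On the -x side hangs the bow of two wires. Parked: origin 56 mm above the bench, axes as the holder's. Fitted: y axis along the pin, either way round, origin 14 mm above the pin axis.
- clip_bow (a joint): Spread of the bow, rad: 0 = relaxed; the pin spreads it to 0.06 to 0.18, after which it springs back towards 0. Spring 1.8 N m/rad; pushing over takes roughly 3 to 10 N downward.
- toy_buggy: Model buggy, white to green, 119 x 176 x 77 mm, bystander; origin at the centre of its underside.
- combination_pliers: Pliers with blue grips, 59 x 197 x 20 mm, lying flat, bystander; origin at the centre of their underside.
- leg_tip (a point): Round tip of the clip's straight leg, 5 mm thick: 48 mm below the clip's origin; axes as the clip's. It leads the bow by 12 mm: the bow's flared end is at clip x = -15.5, z = -36 mm, its narrow neck at x = -8, z = -24.5 mm, wires within 7.5 mm of the clip's plane (y). Fitted, the neck has sprung under the pin and the head's underside is 4 mm over it.
Not all that is in view belongs to the job. Leave any pink look-alike of the tow_coupling alone.

How it is judged:
By the outcome, as a careful person would: the job done as asked, in the order asked, and still so for the second after the job is handed in, with the robot touching nothing.
It also fails if it takes over 67 s, if anything falls off the work surface, if the arm or the gripper's body presses on something with over 40 N, if the wrist force passes 120 N, or if a joint passes its speed limit or range.

### The arm

A 6-joint arm with a two-finger parallel gripper is mounted at the origin on a cart in front of the work surface, level with it; the furniture and walls round the work are solid. World frame = base frame: x ahead of the robot, y to its left, z up, the work surface at z = 0. Lengths are in mm, angles in rad, forces in N, time in s.
With the tool pointing down it reaches from about 350 to 925 mm from the base axis. Payload 6.4 kg.
Tool frame: the origin (TCP) lies on the mounting face of the last link; the fingertips stand 199 mm ahead of it and the grasp point (between the pads) lies 180 mm ahead of it (ctrl.pinch_z is the distance from the TCP to the grasp point, in mm); z points along the fingers, y is the line along which they close (so a half turn about z gives the same grasp; the last joint's range is limited). The gripper opens to 94 mm and grips with 3 to 60 N. Pads are 16 mm wide; open, the fingers measure 119 mm over their backs; the gripper's body (75 mm by 177 mm) begins 78 mm behind the grasp point.
Start: joints at [1.017, 0.245, 1.558, -0, 1.339, -0.174], TCP at [240.976, 603.694, 404.655] pointing down, gripper open.
Joint ranges: [-3.13, 3.13], [-1.02, 2.26], [0.13, 2.54], [-0.95, 4.09], [0.21, 2.88], [-2.74, 2.74]. Speed limits (rad/s): [2.57, 2.57, 3.14, 3.14, 3.14, 3.14].

### API

Orientations are given as a 3x3 rotation matrix whose columns are the frame's x, y, z axes.
In Python, from cell import ctrl gives the robot as it stands.
- The arm moves only by the shell command python3 -m pendant 'ROWS'. ROWS is JSON, a list of rows, each an object of numbers: "tx", "ty", "tz": the shift along the tool's x, y, z in cm; "turn": the turn about the tool's z in degrees; "claw": the opening, from -1 (shut) to 1 (fully open). In form: [{"tx": .., "ty": .., "tz": .., "turn": .., "claw": ..}, ...]. A call has 1 to 12 rows; each row is the pose to reach, as a shift and turn from the pose commanded when the call began, along the tool's axes at that moment; what a row does not reach only later rows make up. A row lasts 1/8 s, in which the tool goes at most 62.5 mm and 10.7 degrees, less where a joint would pass 70% of its speed; a pose out of reach is approached as far as the arm can. A call with a gripper value outside its range is refused whole. The fingers move at their own pace and stop on an object; the grip force is fixed at half the most. Time passes only in rows, so rows that repeat a pose let the fingers close. It gives the time, the measured TCP pose, the force, the opening and the grip force at its end, in the units of the state.
- ctrl.get_state(): the state, without advancing time (a new reading comes with each control period).
- ctrl.camera(name): name is "scene" or "top"; returns a dict with "color" (400x640x3 uint8, red, green, blue), "z_map" (400x640 float32, mm along the optical axis (not along the pixel's ray), 0 where there is no reading), "fx", "fy", "cx", "cy" (pixels), "R" (3x3) and "t" (3): a world point X has camera coordinates R X + t. Camera axes: x right, y down, z forward; pixel columns grow to the right and rows downward; lengths in mm; the calibration is good to about 2 mm. A picture is of the moment at which its call begins.
- ctrl.job_done(): hands the job in; it is judged then, once.
The state is a dict: "clock": time; "joint_pos": joint angles; "qd": joint speeds; "effort": joint torques, N m; "ee_pos": TCP position; "tool_rot": TCP orientation; "ft_force": force on the tool from outside, world axes, zero at the start; "wrist_torque": the same for the moment, N m; "opening": finger opening in mm; "grip_force": force on a finger pad.
Only numpy, scipy, OpenCV 4.12 (cv2) and the standard library are available. Lean on these libraries where they do the work, as an engineer would, in place of code of your own. Each camera call takes 0.05 s, during which the arm holds its last target. There are 200 camera calls.

## Working session

There is one attempt and no reset: what is moved stays moved. The work goes in short steps, Python scripts to look and compute and a shell command to move; the robot and the scene stay as the last step left them, time stands still between calls to the robot, and variables do not carry over. Pictures are saved under pics/ and viewed, at most 10 in all, crops included, and the job is handed in when it is done.

```bash
mkdir -p pics
cat > h.py <<'E'
import numpy as np, cv2, pickle
from cell import ctrl
def snap(n,tag):
    c=ctrl.camera(n); cv2.imwrite(f'pics/{tag}.png',c['color'][:,:,::-1]); pickle.dump(c,open(f'{tag}.pkl','wb')); return c
def load(tag): return pickle.load(open(f'{tag}.pkl','rb'))
def cloud(c):
    v,u=np.mgrid[0:400,0:640]; z=c['z_map']
    P=np.stack([(u-c['cx'])/c['fx']*z,(v-c['cy'])/c['fy']*z,z],-1)
    return (P-np.array(c['t']))@np.array(c['R'])
def ray(c,u,v,h):
    R=np.array(c['R']);o=-R.T@np.array(c['t']);d=R.T@np.array([(u-c['cx'])/c['fx'],(v-c['cy'])/c['fy'],1.])
    return o+d*(h-o[2])/d[2]
E
python3 - <<'E'
from h import *
for n in('scene','top'):
    c=snap(n,n+'0'); R=np.array(c['R']); print(n,c['fx'],-R.T@np.array(c['t']),R.round(3).tolist())
s=ctrl.get_state(); print(s)
E
ls
```

```text
scene 444.50834839330025 [ 114.3136478  -575.2695101   979.58224829] [[0.82, -0.573, -0.005], [-0.432, -0.612, -0.662], [0.376, 0.545, -0.749]]
top 511.01504478053613 [ 370.67924739   88.23410268 1540.14904955] [[-0.022, -1.0, 0.017], [-0.99, 0.019, -0.142], [0.142, -0.02, -0.99]]
{'clock': 0.1, 'joint_pos': array([ 1.01689768e+00,  2.45716773e-01,  1.55883512e+00, -1.65839438e-05,
        1.33870997e+00, -1.74062129e-01]), 'qd': array([-0.00025691, -0.0018105 , -0.00242832,  0.00206726, -0.00245324,
       -0.00149783]), 'effort': array([-1.17418513e-03, -4.16913021e+01, -3.15526271e+01,  6.85812347e-02,
        3.09838308e-02, -7.21329206e-05]), 'ee_pos': array([240.87020303, 603.51684467, 403.70347976]), 'tool_rot': array([[-9.28726562e-01,  3.70764382e-01, -8.64291174e-04],
       [ 3.70765288e-01,  9.28725504e-01, -1.42812164e-03],
       [ 2.73192620e-04, -1.64678366e-03, -9.99998607e-01]]), 'ft_force': array([-0.61400356, -0.59660639,  0.23134876]), 'wrist_torque': array([ 0.00580646, -0.01316155,  0.03157716]), 'grip_force': 0.0, 'opening': 94.28476455258168}
h.py
pics
scene0.pkl
top0.pkl
```

View pics/scene0.png

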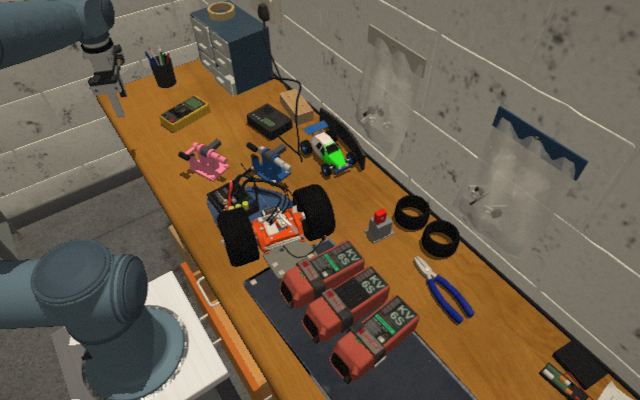

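View pics/top0.png

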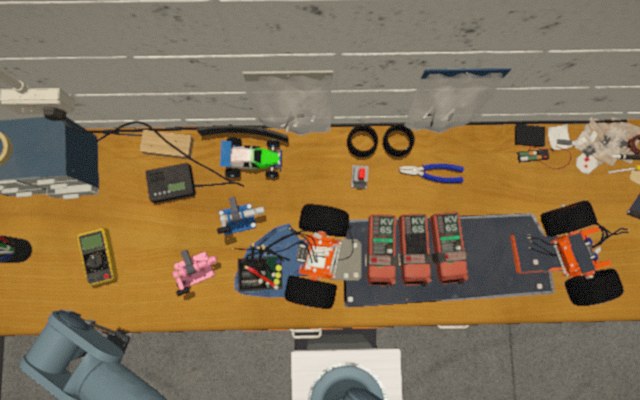

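The scene view shows the blue coupling at (270,160), the pink look-alike at (205,160), the clip holder at (379,225), and wheels at (315,210). In the top view the coupling is at (240,217), the clip at (360,175), the pliers at (440,173) and the buggy at (250,158). I'll zoom in on the coupling and holder.

Run:
```python
from h import *
t=load('top0');s=load('scene0')
def cr(c,u0,v0,w,h,k): return cv2.resize(c['color'][v0:v0+h,u0:u0+w,::-1],(w*k,h*k),interpolation=cv2.INTER_CUBIC)
a=np.hstack([cr(t,205,185,66,50,6),cr(t,340,155,66,50,6)])
b=np.hstack([cr(s,240,135,66,50,6),cr(s,345,195,66,50,6)])
cv2.imwrite('pics/z0.png',np.vstack([a,b]))
for n,c in(('top',t),('scene',s)):
    P=cloud(c);hsv=cv2.cvtColor(c['color'],cv2.COLOR_RGB2HSV)
    for nm,lo,hi,(u0,v0,u1,v1) in [('blue',(100,90,60),(125,255,255),(215,195,270,240) if n=='top' else (245,140,300,190)),('red',(0,150,90),(8,255,255),(350,160,372,192) if n=='top' else (365,200,392,225)),]:
        m=cv2.inRange(hsv,lo,hi)>0; k=np.zeros_like(m);k[v0:v1,u0:u1]=1;m&=k
        q=P[m]; vv,uu=np.nonzero(m)
        print(n,nm,m.sum(),uu.mean(),vv.mean(),np.percentile(q,[5,50,95],axis=0).round(1).tolist())
P=cloud(t)
np.set_printoptions(linewidth=250)
print(P[195:240:2,215:270:2,2].round(0).astype(int))
```

```text
top blue 398 240.89447236180905 222.19346733668343 [[484.6, 225.6, 2.8], [525.8, 301.5, 10.1], [572.8, 342.0, 86.2]]
top red 60 361.43333333333334 173.71666666666667 [[644.1, -64.4, 76.0], [654.3, -56.9, 91.1], [668.1, -49.8, 95.8]]
scene blue 570 268.4859649122807 169.4157894736842 [[497.0, 267.0, 6.0], [530.0, 298.6, 16.6], [562.5, 341.5, 87.0]]
scene red 134 379.82089552238807 215.38059701492537 [[642.9, -67.6, 61.8], [652.4, -62.6, 88.1], [668.6, -50.8, 94.8]]
[[   1    1    2    4    0    8    0   -5    2   -1    2    1   -1    0   -2   -1    2   -3   -2   -4    2    7    1    0    2   -3    0    0]
 [  -1   -3    0   -4    0    6   -1   83   78   79    3   -8   -1   -5    5   -4    1    7   -4   -9    0    0   -3    2    0    0   -5    0]
 [   3    2   -6    3   -3    6   -2   78   81   77   67   -3    0   -3    1    0   -3    9   -1    0   -6    2   -1    0    1    7    9   -1]
 [   5   -1    3   -2    0    2    2   81   78   82   82    2    0    5   -3   -1    2   -1   -1    7    0    4  -10   -7   -4   -2    2    2]
 [   5    5   -4   -6   -2   -4    1    1   79   85   86   
[... 1958 characters left out ...]
3  116  111  110  114   22   15   10    8   12    3   10    2   -5   -4    1   -2    1   -1    6   -3   -4    3    2    0   28]
 [  -6    3  106    0   11   12    8   11    0    0   -4    2    2   -1   -1   -3    2   -3   -2 1540    0   -3    2    0   -1    3   31   31]
 [   1    0    4    1   -2    3    0    1   -3   -4   -3    1    1    0   -6   -1   -1   -4   -2    4    1    4   -2    3   27   24   29   29]
 [   1    5   -9    1   -5    5    0   -4    3   -3   -4    3   -2    6   -2    3   -1    2   -3   -9    8    2    1   23   25   28   21   18]
 [  -4   -4   -5    7   -2   -5   -3    2    3   -1    3    1    1   -6    3    0   -7    8    3    1   -1    1   33   24   29   25    8   19]]
```

View pics/z0.png

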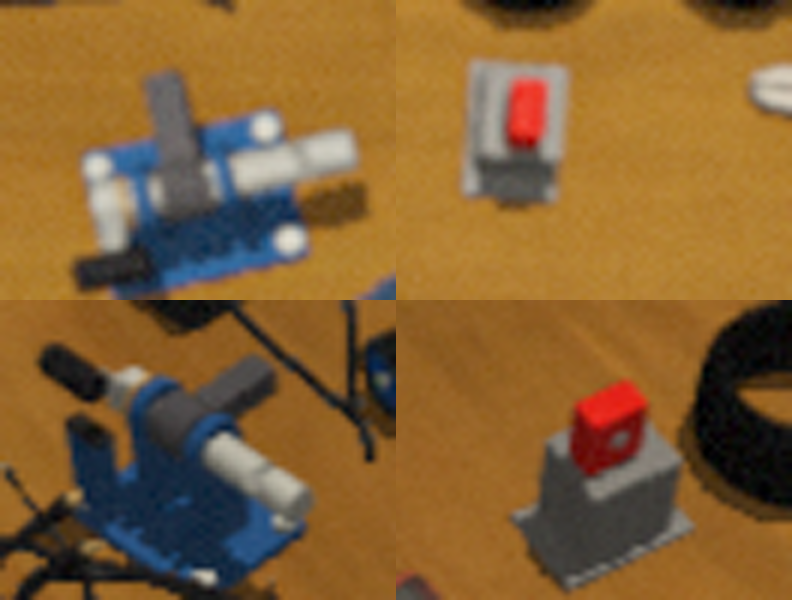

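The zooms show the handle swung up (black grip at top px ≈ (223,229), about 117 mm high), the bare pin end pointing to −y, and the drawbar to +x. The hole mark is near top px (255,212). The red head stands long along world x.

Run:
```python
from h import *
np.set_printoptions(suppress=True,precision=1)
t=load('top0');s=load('scene0')
base=[];
for c,(u0,v0,u1,v1) in((t,(212,192,272,242)),(s,(243,138,302,192))):
    P=cloud(c);hsv=cv2.cvtColor(c['color'],cv2.COLOR_RGB2HSV)
    k=np.zeros(P.shape[:2],bool);k[v0:v1,u0:u1]=1
    bl=(cv2.inRange(hsv,(100,90,40),(125,255,255))>0)&k
    q=P[bl&(P[...,2]<20)]; base.append(q)
    pin=k&(hsv[...,1]<70)&(hsv[...,2]>90)&(P[...,2]>60)&(P[...,2]<100)
    p=P[pin]; l=cv2.fitLine(p[:,:2].astype(np.float32),cv2.DIST_HUBER,0,.01,.01).ravel()
    print('pin',pin.sum(),l,np.degrees(np.arctan2(-l[0],l[1]))%180,np.percentile(p,[2,50,98],axis=0))
    gr=k&(hsv[...,2]<70)&(P[...,2]>98)
    print('grip',gr.sum(),P[gr].mean(0),np.percentile(P[gr],[5,95],axis=0))
    print('base rect',cv2.minAreaRect(q[:,:2].astype(np.float32)),np.median(q,0))
print('both',cv2.minAreaRect(np.vstack(base)[:,:2].astype(np.float32)))
for c,(u0,v0,u1,v1) in((t,(345,160,380,195)),(s,(360,200,400,245))):
    P=cloud(c);hsv=cv2.cvtColor(c['color'],cv2.COLOR_RGB2HSV)
    k=np.zeros(P.shape[:2],bool);k[v0:v1,u0:u1]=1
    red=k&(cv2.inRange(hsv,(0,150,90),(8,255,255))>0)
    g=k&(hsv[...,1]<60)
    for nm,m in(('redtop',red&(P[...,2]>86)),('blocktop',g&(abs(P[...,2]-56)<9)),('foot',g&(P[...,2]>-3)&(P[...,2]<14))):
        p=P[m]; print(nm,m.sum(),np.median(p,0),p.min(0),p.max(0),cv2.minAreaRect(p[:,:2].astype(np.float32)))
```

```text
pin 357 [  0.2  -1.  549.1 288.7] 9.123947 [[522.7 231.6  70.1]
 [550.6 308.1  81.4]
 [590.1 348.7  94. ]]
grip 60 [499.9 334.2 114.7] [[492.3 321.3 110. ]
 [508.5 348.4 119.2]]
base rect ((530.8729248046875, 280.67913818359375), (160.45880126953125, 94.60723114013672), 77.29743194580078) [521.9 301.4   8.5]
pin 139 [  0.2  -1.  546.7 260.4] 12.551285 [[522.4 226.   69.1]
 [548.2 260.1  80.9]
 [562.8 344.5  91.9]]
grip 297 [466.3 214.8 116.7] [[430.1  98.6 100.3]
 [504.6 339.9 133.2]]
base rect ((555.0443115234375, 306.17425537109375), (105.77025604248047, 227.70135498046875), 84.72866821289062) [528.6 297.5   9.4]
both ((549.749755859375, 316.553955078125), (242.45675659179688, 111.23741149902344), 30.87654685974121)
redtop 51 [657.1 -56.3  91.9] [644.5 -65.1  86.3] [669.6 -49.3  97.9] ((657.0419311523438, -57.116905212402344), (15.016891479492188, 24.723590850830078), 87.02100372314453)
blocktop 115 [664.  -47.5  55.3] [639.6 -77.8  48.5] [686.2 -34.7  64. ] ((663.291259765625, -56.99872970581055), (40.4234619140625, 47.5776252746582), 84.02984619140625)
foot 75 [637.6 -53.4   5. ] [630.  -83.1  -2. ] [696.6 -32.2  13.7] ((660.4825439453125, -58.21665573120117), (47.23834228515625, 65.18997955322266), 80.30587005615234)
redtop 74 [657.1 -60.5  91.9] [ 114.3 -575.3   87. ] [670.6 -47.1 979.6] ((385.34637451171875, -307.8255920410156), (760.9986572265625, 28.654813766479492), 42.46175003051758)
blocktop 132 [655.5 -71.1  55.3] [638.1 -80.5  47. ] [752.4 -31.3  60.6] ((695.5858764648438, -57.1999397277832), (116.72261047363281, 44.57396697998047), 3.616581916809082)
foot 143 [640.4 -70.4   6.2] [627.5 -84.4   0. ] [725.  -32.6  13.6] ((672.4642333984375, -66.7878189086914), (45.09395217895508, 97.64108276367188), 74.23914337158203)
```

Run:
```python
from h import *
np.set_printoptions(suppress=True,precision=1)
t=load('top0');s=load('scene0')
for c,(u0,v0,u1,v1) in((t,(241,203,268,220)),(s,(270,152,295,175))):
    P=cloud(c);hsv=cv2.cvtColor(c['color'],cv2.COLOR_RGB2HSV)
    k=np.zeros(P.shape[:2],bool);k[v0:v1,u0:u1]=1
    m=(k&(hsv[...,1]<75)&(hsv[...,2]>110)&(P[...,2]>55)&(P[...,2]<95)).astype(np.uint8)
    n,l,st,_=cv2.connectedComponentsWithStats(m); m=l==1+np.argmax(st[1:,4])
    vv,uu=np.nonzero(m); (cx,cy),wh,a=cv2.minAreaRect(np.stack([uu,vv],1).astype(np.float32))
    W=np.array([ray(c,u,v,z) for u,v,z in zip(uu,vv,np.full(len(uu),76. if c is t else 74.))])
    f=cv2.fitLine(W[:,:2].astype(np.float32),cv2.DIST_L2,0,.01,.01).ravel(); g=f*np.sign(-f[1]); 
    d=(W[:,:2]-f[2:])@g[:2]
    print(m.sum(),f[2:],'yaw',np.degrees(np.arctan2(g[0],-g[1])),'end',f[2:]+g[:2]*d.max(),'start',f[2:]+g[:2]*d.min(), wh)
    # white-ish hole darkness profile along pin
    gray=cv2.cvtColor(c['color'],cv2.COLOR_RGB2GRAY)
    b=np.round(d/3).astype(int); print([(int(i*3),int(gray[vv[b==i],uu[b==i]].mean())) for i in np.unique(b)])
    # lug outer faces : blue high
    bl=(cv2.inRange(hsv,(100,90,40),(125,255,255))>0)&(P[...,2]>55)&(P[...,2]<100)&(abs(P[...,0]-545)<40)&(abs(P[...,1]-300)<45)
    q=P[bl]; print('lug',bl.sum(),np.percentile(q,[3,50,97],axis=0))
    th=np.radians(12.5); al=(q[:,:2]-[545,300])@[-np.sin(th),np.cos(th)]; print(np.histogram(al,np.arange(-50,51,5)))
```

```text
139 [553.1 258.5] yaw 11.342845 end [559. 229.] start [547.4 286.9] (6.790997505187988, 20.615528106689453)
[(-30, 119), (-27, 149), (-24, 169), (-21, 177), (-18, 180), (-15, 176), (-12, 175), (-9, 177), (-6, 176), (-3, 178), (0, 174), (3, 169), (6, 157), (9, 170), (12, 180), (15, 175), (18, 177), (21, 185), (24, 180), (27, 180), (30, 173)]
lug 66 [[522.6 283.   59.6]
 [538.6 321.2  82.9]
 [560.1 332.   91.8]]
(array([ 0,  0,  0,  0,  0,  0,  0, 25,  7,  0,  0,  0,  0,  1,  1, 23,  9,
        0,  0,  0]), array([-50, -45, -40, -35, -30, -25, -20, -15, -10,  -5,   0,   5,  10,
        15,  20,  25,  30,  35,  40,  45,  50]))
90 [552.6 261.1] yaw 10.582282 end [557.9 232.5] start [547.  290.8] (16.91835594177246, 5.547001838684082)
[(-30, 143), (-27, 156), (-24, 168), (-21, 157), (-18, 165), (-15, 155), (-12, 163), (-9, 153), (-6, 168), (-3, 155), (0, 144), (3, 137), (6, 145), (9, 152), (12, 161), (15, 163), (18, 158), (21, 160), (24, 161), (27, 134), (30, 118)]
lug 92 [[521.7 280.4  57.7]
 [532.7 289.9  82. ]
 [553.9 328.3  91.1]]
(array([ 0,  0,  0,  0,  0,  0, 16, 26,  9,  3,  0,  0,  0,  0, 13, 20,  3,
        2,  0,  0]), array([-50, -45, -40, -35, -30, -25, -20, -15, -10,  -5,   0,   5,  10,
        15,  20,  25,  30,  35,  40,  45,  50]))
```

```bash
python3 -m pendant '[{"tx":-5,"ty":-2.3,"tz":0.8,"turn":9,"claw":-1},{"tx":-11,"ty":-5,"tz":1.5,"turn":19,"claw":-1},{"tx":-16.5,"ty":-7.5,"tz":2.5,"turn":29,"claw":-1},{"tx":-22,"ty":-10,"tz":3.5,"turn":39,"claw":-1},{"tx":-27.5,"ty":-12.5,"tz":4.5,"turn":49,"claw":-1},{"tx":-32.6,"ty":-14.8,"tz":5.5,"turn":57.2,"claw":-1},{"tx":-32.6,"ty":-14.8,"tz":5.5,"turn":57.2,"claw":-1},{"tx":-32.6,"ty":-14.8,"tz":5.5,"turn":57.2,"claw":-1}]'
```

```text
clock: 1.1
ee_pos: [488.6, 345.6, 349.4]
tool_rot: [[-0.192, 0.981, -0.001], [0.981, 0.192, 0.0], [0.0, -0.001, -1.0]]
ft_force: [-0.9, 0.3, -0.1]
opening: 16.9
grip_force: 0.0
```

```bash
python3 -m pendant '[{"tz":1.5,"claw":-1},{"tz":2.5,"claw":-1},{"tz":3,"claw":-1},{"tz":3.5,"claw":-1},{"tz":4,"claw":-1},{"tz":4.5,"claw":-1},{"tz":5,"claw":-1},{"tz":5.4,"claw":-1},{"tz":5.8,"claw":-1},{"tz":6.1,"claw":-1},{"tz":6.4,"claw":-1},{"tz":6.4,"claw":-1}]'
```

```text
validation failed for argument at $[0]...
```

```bash
python3 -m pendant '[{"tz":0.2,"claw":-1},{"tz":0.4,"claw":-1},{"tz":0.4,"claw":-1}]'
```

```text
validation failed for argument at $[0]...
```

```bash
python3 -m pendant '[{"tx":0,"ty":0,"tz":1.5,"turn":0,"claw":-1},{"tx":0,"ty":0,"tz":2.5,"turn":0,"claw":-1},{"tx":0,"ty":0,"tz":3,"turn":0,"claw":-1},{"tx":0,"ty":0,"tz":3.5,"turn":0,"claw":-1},{"tx":0,"ty":0,"tz":4,"turn":0,"claw":-1},{"tx":0,"ty":0,"tz":4.5,"turn":0,"claw":-1},{"tx":0,"ty":0,"tz":5,"turn":0,"claw":-1},{"tx":0,"ty":0,"tz":5.4,"turn":0,"claw":-1},{"tx":0,"ty":0,"tz":5.8,"turn":0,"claw":-1},{"tx":0,"ty":0,"tz":6.1,"turn":0,"claw":-1},{"tx":0,"ty":0,"tz":6.4,"turn":0,"claw":-1},{"tx":0,"ty":0,"tz":6.4,"turn":0,"claw":-1}]'
```

```text
clock: 2.6
ee_pos: [480.0, 345.2, 279.1]
tool_rot: [[-0.192, 0.981, -0.041], [0.981, 0.192, -0.009], [-0.001, -0.042, -0.999]]
ft_force: [-40.0, -2.9, 11.4]
opening: 0.6
grip_force: 17.6
```

Run:
```python
from h import *
t=snap('top','top1');s=snap('scene','scene1')
def cr(c,u0,v0,w,h,k): return cv2.resize(c['color'][v0:v0+h,u0:u0+w,::-1],(w*k,h*k),interpolation=cv2.INTER_CUBIC)
cv2.imwrite('pics/z1.png',np.hstack([cr(t,195,180,78,70,5),cr(s,230,115,78,70,5)]))
print(ctrl.get_state()['ft_force'],ctrl.get_state()['joint_pos'])
```

```text
[-39.27548167  -2.68892118  11.44167894] [0.43070223 0.2607173  1.78556408 0.00918492 1.13618179 0.23327822]
```

View pics/z1.png

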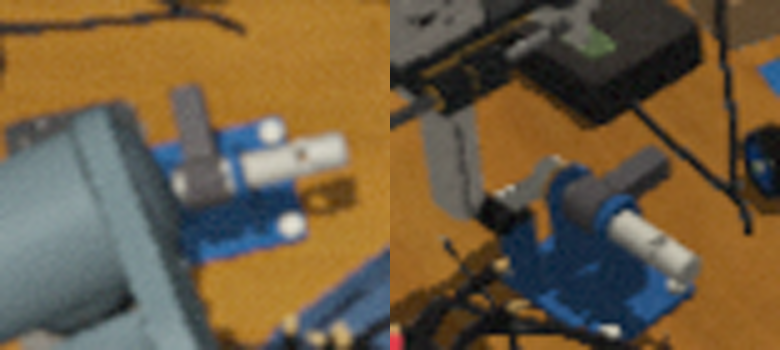

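Both views show the finger down along the outer side of the grip, which is near its rest. The hole now faces up, at top px ≈ (255.4,211) and scene px ≈ (283.6,163). I'll relieve the side force, lift, and press again further inward.

```bash
python3 -m pendant '[{"tx":0,"ty":-0.5,"tz":0,"turn":0,"claw":-1},{"tx":0,"ty":-1,"tz":0,"turn":0,"claw":-1},{"tx":0,"ty":-1,"tz":-1,"turn":0,"claw":-1},{"tx":0,"ty":-1,"tz":-3.5,"turn":0,"claw":-1},{"tx":0,"ty":0.6,"tz":-3.5,"turn":0,"claw":-1},{"tx":0,"ty":0.6,"tz":-3.5,"turn":0,"claw":-1}]'
python3 - <<'E'
from h import *
s=snap('scene','scene2');P=cloud(s)
k=np.zeros(P.shape[:2],bool);k[140:185,235:270]=1
g=k&(s['color'].max(-1)<60)&(P[...,2]>60)&(P[...,2]<130)&(np.abs(P[...,0]-495)<30)&(np.abs(P[...,1]-338)<35)
print(g.sum(),np.percentile(P[g],[5,50,95],axis=0).round(1))
cv2.imwrite('pics/z2.png',cv2.resize(s['color'][115:185,230:308,::-1],None,fx=6,fy=6,interpolation=cv2.INTER_CUBIC))
E
```

```text
clock: 3.45
ee_pos: [496.0, 346.6, 322.2]
tool_rot: [[-0.191, 0.982, 0.003], [0.982, 0.191, 0.001], [0.001, 0.003, -1.0]]
ft_force: [-0.2, -0.1, 0.2]
opening: 0.3
grip_force: 0.0
73 [[476.3 314.5  67.8]
 [484.  327.8  83.8]
 [508.2 345.3  90.8]]
```

View pics/z2.png

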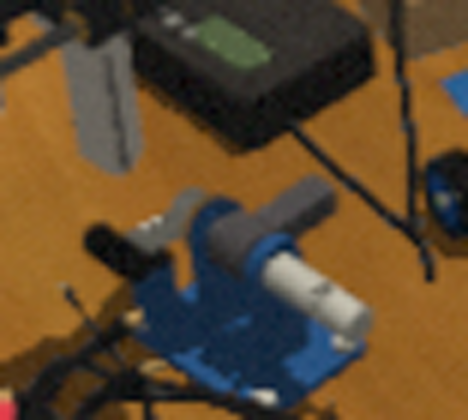

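The handle is nearly down: its grip top is about 84 mm, against 81 mm expected. I'll press straight down over its middle.

```bash
python3 -m pendant '[{"tx":-0.3,"ty":-0.5,"tz":1.5,"turn":0,"claw":-1},{"tx":-0.3,"ty":-0.5,"tz":2.8,"turn":0,"claw":-1},{"tx":-0.3,"ty":-0.5,"tz":3.4,"turn":0,"claw":-1},{"tx":-0.3,"ty":-0.5,"tz":3.8,"turn":0,"claw":-1},{"tx":-0.3,"ty":-0.5,"tz":4.1,"turn":0,"claw":-1},{"tx":-0.3,"ty":-0.5,"tz":4.1,"turn":0,"claw":-1}]'
```

```text
clock: 4.25
ee_pos: [490.6, 342.7, 279.8]
tool_rot: [[-0.191, 0.981, 0.001], [0.981, 0.191, 0.0], [0.0, 0.001, -1.0]]
ft_force: [0.1, -0.6, 0.8]
opening: 0.5
grip_force: 0.2
```

```bash
python3 -m pendant '[{"tx":0,"ty":0,"tz":0.15,"turn":0,"claw":-1},{"tx":0,"ty":0,"tz":0.25,"turn":0,"claw":-1},{"tx":0,"ty":0,"tz":0.25,"turn":0,"claw":-1}]'
```

```text
clock: 4.62
ee_pos: [490.9, 342.9, 278.5]
tool_rot: [[-0.192, 0.981, 0.002], [0.981, 0.192, 0.001], [0.0, 0.002, -1.0]]
ft_force: [-0.4, -0.7, 5.9]
opening: 0.1
grip_force: 2.2
```

```bash
python3 -m pendant '[{"tx":0,"ty":0,"tz":0.15,"turn":0,"claw":-1},{"tx":0,"ty":0,"tz":0.3,"turn":0,"claw":-1},{"tx":0,"ty":0,"tz":0.3,"turn":0,"claw":-1}]'
```

```text
clock: 5.0
ee_pos: [491.8, 343.1, 276.9]
tool_rot: [[-0.192, 0.981, 0.006], [0.981, 0.191, 0.002], [0.001, 0.006, -1.0]]
ft_force: [1.5, -0.1, 8.9]
opening: 0.4
grip_force: 3.4
```

```bash
python3 -m pendant '[{"tx":0,"ty":0,"tz":-1.2,"turn":0,"claw":-1},{"tx":0,"ty":-0.6,"tz":-1.2,"turn":0,"claw":-1},{"tx":0,"ty":-0.6,"tz":-0.6,"turn":0,"claw":-1},{"tx":0,"ty":-0.6,"tz":-0.3,"turn":0,"claw":-1},{"tx":0,"ty":-0.6,"tz":-0.1,"turn":0,"claw":-1},{"tx":0,"ty":-0.6,"tz":-0.1,"turn":0,"claw":-1}]'
```

```text
clock: 5.75
ee_pos: [484.6, 342.1, 278.2]
tool_rot: [[-0.192, 0.981, -0.002], [0.981, 0.192, -0.0], [0.0, -0.002, -1.0]]
ft_force: [-9.8, -3.2, 21.5]
opening: 0.4
grip_force: 11.3
```

The handle is on its stop, with 21 N reaction. Now lift and travel over the clip with the gripper open.

```bash
python3 -m pendant '[{"tx":0,"ty":0,"tz":-5,"turn":0,"claw":-1},{"tx":0,"ty":0,"tz":-11,"turn":0,"claw":-0.5},{"tx":-5.5,"ty":1.2,"tz":-12,"turn":4,"claw":0},{"tx":-11.5,"ty":2.5,"tz":-12,"turn":8,"claw":0.5},{"tx":-17.5,"ty":3.8,"tz":-12,"turn":12,"claw":0.6},{"tx":-23.5,"ty":5.1,"tz":-12,"turn":16,"claw":0.6},{"tx":-29.5,"ty":6.4,"tz":-12,"turn":16,"claw":0.6},{"tx":-35.5,"ty":7.7,"tz":-12,"turn":16,"claw":0.6},{"tx":-40.5,"ty":8.8,"tz":-12,"turn":16,"claw":0.6},{"tx":-42.5,"ty":9.2,"tz":-12,"turn":16,"claw":0.6},{"tx":-42.5,"ty":9.2,"tz":-12,"turn":16,"claw":0.6},{"tx":-42.5,"ty":9.2,"tz":-12,"turn":16,"claw":0.6}]'
python3 - <<'E'
from h import *
np.set_printoptions(suppress=True,precision=1)
print(ctrl.get_state()['ee_pos'],ctrl.get_state()['joint_pos'])
t=snap('top','top3');s=snap('scene','scene3')
for c,(u0,v0,u1,v1) in((t,(245,200,270,220)),(s,(270,148,300,180))):
    g=cv2.cvtColor(c['color'],cv2.COLOR_RGB2GRAY)
    # darkest spot on pin
    P=cloud(c);k=np.zeros(g.shape,bool);k[v0:v1,u0:u1]=1
    print(g[v0:v1,u0:u1][::1])
def g3(c):
    P=cloud(c);m=(c['color'].max(-1)<60)&(P[...,2]>55)&(P[...,2]<130)&(np.abs(P[...,0]-490)<35)&(np.abs(P[...,1]-338)<35)
    print(m.sum(),np.percentile(P[m],[5,50,95],axis=0))
g3(t);g3(s)
E
```

```text
clock: 7.25
ee_pos: [655.8, -56.5, 394.7]
tool_rot: [[0.085, 0.996, -0.001], [0.996, -0.085, 0.001], [0.001, -0.001, -1.0]]
ft_force: [-0.7, 0.4, 0.1]
opening: 75.0
grip_force: 0.0
[655.8 -56.5 394.7] [-0.3  0.3  1.5  0.   1.3 -0.2]
[[119 124 121 121 124 120 122 124 121 122 120 123 122 121 120 121 121 120
  121 121 125 121 121 124 123]
 [121 117 116 122 117 124 118 119 120 120 119 120 119 119 122 118 123 120
  120 119 120 121 125 122 125]
 [118 119 119 116 116 116 115 121 120 115 122 119 118 123 117 118 120 122
  119 121 123 121 125 120 124]
 [119 118 120 130 136 125 119 118 120 120 120 118 120 120 119 123 121 118
  118 115 121 120 126 125 125]
 [113 120 147 179 182 162 133 119 121 117 122 121 118 127 118 122 119 118
  118 124 124 123 123 123 124]
 [102 123 173 205 208 190 156 123 122 121 122 115 120 123 123 120 119 123
  124 121 118 119 122 120 128]
 [ 94 125 181 209 215 200 160 115 114 114 111 116 123 131 128 133 135 143
  129 117 119 123 117 123 125]
 [ 94 112 163 196 204 183 137 105 122 137 142 142 144 159 169 170 169 168
  145 123 114 118 116 118 115]
 [ 90 101 123 151 161 142 1
[... 4668 characters left out ...]
80  80  70  54
   70  98 104 110 109 109 106 106 112 113 110 111]
 [ 41  42  42  41  38  40  44  49  69  84  83  83  84  83  78  62  51  71
   98 106 110 112 109 106 105 106 108 111 116 112]
 [ 39  40  39  42  43  40  44  43  61  82  83  84  83  70  59  47  69  99
  103 107 103 105 112 112 109 111 107 111 112 112]
 [ 39  42  45  43  45  41  47  42  50  55  67  80  67  54  78 108 106 110
  108 105 105 104 108 115 110 111 111 107 114 111]
 [ 56  66  37  51  49  42  45  44  48  44  44  54  52  78 111 113 113 110
  109 109 107 107 111 111 112 108 111 111 111 109]]
43 [[478.1 320.3  71.2]
 [483.6 334.1  80.2]
 [498.7 347.2  85.2]]
63 [[476.3 313.   66. ]
 [483.  325.6  78. ]
 [505.  346.3  83.5]]
```

The handle is down (grip top about 80 mm), with the hole at top px (255.0,211.1) and scene px (283.2,162.8). Now for the clip.

```bash
python3 -m pendant '[{"tx":0,"ty":0.1,"tz":4,"turn":0,"claw":0.2},{"tx":0,"ty":0.1,"tz":8,"turn":0,"claw":0.2},{"tx":0,"ty":0.1,"tz":11,"turn":0,"claw":0.2},{"tx":0,"ty":0.1,"tz":13,"turn":0,"claw":0.2},{"tx":0,"ty":0.1,"tz":13.6,"turn":0,"claw":0.2},{"tx":0,"ty":0.1,"tz":13.6,"turn":0,"claw":-0.1},{"tx":0,"ty":0.1,"tz":13.6,"turn":0,"claw":-1},{"tx":0,"ty":0.1,"tz":13.6,"turn":0,"claw":-1},{"tx":0,"ty":0.1,"tz":13.6,"turn":0,"claw":-1}]'
python3 - <<'E'
from h import *
t=load('top3');s=load('scene3')
print(ray(t,255,211.1,81),ray(s,283.2,162.8,81))
E
```

```text
clock: 8.48
ee_pos: [657.6, -58.3, 260.4]
tool_rot: [[0.087, 0.996, 0.002], [0.996, -0.087, -0.0], [-0.0, 0.002, -1.0]]
ft_force: [-0.0, -0.0, 3.5]
opening: 30.0
grip_force: 30.0
[553.25123553 251.59551214  81.        ] [553.0841274  253.11274558  81.        ]
```

```bash
python3 -m pendant '[{"tx":0,"ty":0,"tz":-1,"turn":0,"claw":-1},{"tx":0,"ty":0,"tz":-3,"turn":0,"claw":-1},{"tx":0,"ty":0,"tz":-5,"turn":0,"claw":-1},{"tx":0,"ty":0,"tz":-7,"turn":0,"claw":-1},{"tx":0,"ty":0,"tz":-11,"turn":0,"claw":-1},{"tx":0,"ty":0,"tz":-15,"turn":0,"claw":-1},{"tx":0,"ty":0,"tz":-18,"turn":0,"claw":-1},{"tx":0,"ty":0,"tz":-18,"turn":0,"claw":-1}]'
python3 - <<'E'
from h import *
s=snap('scene','scene4')
p=np.array([660,-58,200.]);q=np.array(s['R'])@p+s['t'];u=int(s['fx']*q[0]/q[2]+s['cx']);v=int(s['fy']*q[1]/q[2]+s['cy']);print(u,v)
cv2.imwrite('pics/z4.png',cv2.resize(s['color'][v-45:v+45,u-50:u+50,::-1],None,fx=6,fy=6,interpolation=cv2.INTER_CUBIC))
E
```

```text
clock: 9.48
ee_pos: [657.4, -58.1, 443.6]
tool_rot: [[0.086, 0.996, 0.006], [0.996, -0.086, -0.002], [-0.001, 0.006, -1.0]]
ft_force: [-0.4, 0.2, -0.6]
opening: 29.7
grip_force: 30.0
385 182
```

View pics/z4.png

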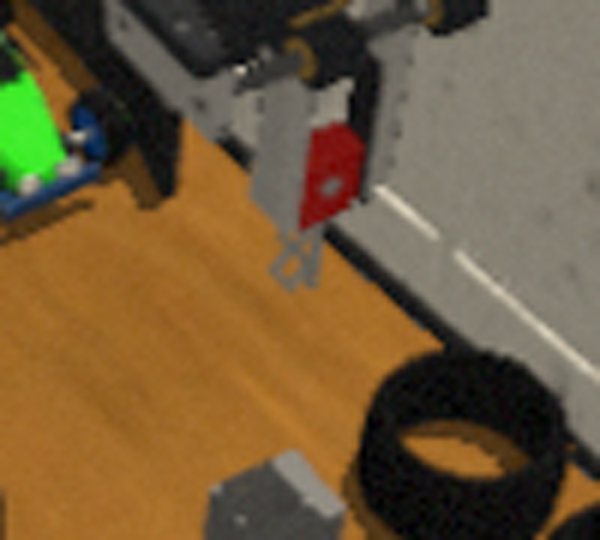

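The crop shows the clip held, bow on the robot side (px (290,265)) and leg tip at crop (314,287), clear of the holder. Carry it over high up.

```bash
python3 -m pendant '[{"tx":3.5,"ty":-1.6,"tz":0,"turn":-4,"claw":-1},{"tx":8.5,"ty":-3.9,"tz":0,"turn":-8,"claw":-1},{"tx":13.5,"ty":-6.1,"tz":0,"turn":-12,"claw":-1},{"tx":18.5,"ty":-8.4,"tz":0,"turn":-15.9,"claw":-1},{"tx":23.5,"ty":-10.7,"tz":0,"turn":-15.9,"claw":-1},{"tx":27.5,"ty":-12.5,"tz":0,"turn":-15.9,"claw":-1},{"tx":29.9,"ty":-13.5,"tz":0,"turn":-15.9,"claw":-1},{"tx":29.9,"ty":-13.5,"tz":0,"turn":-15.9,"claw":-1},{"tx":29.9,"ty":-13.5,"tz":5,"turn":-15.9,"claw":-1},{"tx":29.9,"ty":-13.5,"tz":8.5,"turn":-15.9,"claw":-1},{"tx":29.9,"ty":-13.5,"tz":8.5,"turn":-15.9,"claw":-1},{"tx":29.9,"ty":-13.5,"tz":8.5,"turn":-15.9,"claw":-1}]'
python3 - <<'E'
from h import *
s=ctrl.get_state();print(s['ee_pos'],s['joint_pos'].round(2))
R=np.array(s['tool_rot']);L=s['ee_pos']+R@[0,5,252.4];print('tip',L)
c=load('scene4');print(ray(c,387.3,184.8,192))
s=snap('scene','scene5')
q=np.array(s['R'])@L+s['t'];u=s['fx']*q[0]/q[2]+s['cx'];v=s['fy']*q[1]/q[2]+s['cy'];print(u,v)
u,v=int(u),int(v)
cv2.imwrite('pics/z5.png',cv2.resize(s['color'][v-30:v+20,u-35:u+35,::-1],None,fx=10,fy=10,interpolation=cv2.INTER_CUBIC))
E
```

```text
clock: 11.02
ee_pos: [549.2, 250.9, 355.3]
tool_rot: [[-0.189, 0.982, 0.001], [0.982, 0.189, 0.0], [-0.0, 0.001, -1.0]]
ft_force: [0.5, 0.2, -0.2]
opening: 30.0
grip_force: 30.0
[549.21066472 250.90022068 355.28555804] [ 0.24  0.19  1.72 -0.    1.23  0.05]
tip [554.45506757 251.88929601 102.89245598]
[664.91164244 -60.2151437  192.        ]
283.3046533112052 157.33837706962424
```

View pics/z5.png

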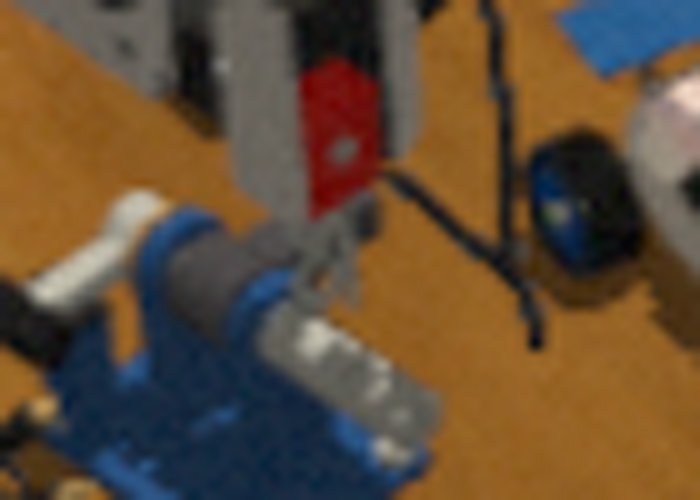

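The tip shows at crop (350,300), as computed, and hovers just over the pin. Now feel down.

```bash
python3 -m pendant '[{"tx":0.09,"ty":-0.12,"tz":1,"turn":0,"claw":-1},{"tx":0.09,"ty":-0.12,"tz":1.7,"turn":0,"claw":-1},{"tx":0.09,"ty":-0.12,"tz":2.0,"turn":0,"claw":-1},{"tx":0.09,"ty":-0.12,"tz":2.2,"turn":0,"claw":-1},{"tx":0.09,"ty":-0.12,"tz":2.4,"turn":0,"claw":-1},{"tx":0.09,"ty":-0.12,"tz":2.4,"turn":0,"claw":-1}]'
```

```text
clock: 11.82
ee_pos: [547.5, 251.8, 330.2]
tool_rot: [[-0.19, 0.982, 0.001], [0.982, 0.19, -0.001], [-0.001, 0.001, -1.0]]
ft_force: [2.6, -1.9, -2.5]
opening: 29.8
grip_force: 30.0
```

The tip is 4 mm below the pin's crown with only small side forces, so it's in the hole. Ease sideways and go on.

```bash
python3 -m pendant '[{"tx":-0.06,"ty":0.05,"tz":0.1,"turn":0,"claw":-1},{"tx":-0.06,"ty":0.05,"tz":0.3,"turn":0,"claw":-1},{"tx":-0.06,"ty":0.05,"tz":0.5,"turn":0,"claw":-1},{"tx":-0.06,"ty":0.05,"tz":0.5,"turn":0,"claw":-1}]'
```

```text
clock: 12.32
ee_pos: [548.0, 251.5, 325.1]
tool_rot: [[-0.19, 0.982, 0.001], [0.982, 0.19, -0.0], [-0.0, 0.001, -1.0]]
ft_force: [2.1, -2.7, -0.2]
opening: 30.2
grip_force: 30.0
```

```bash
python3 -m pendant '[{"tx":-0.08,"ty":0.04,"tz":0.2,"turn":0,"claw":-1},{"tx":-0.08,"ty":0.04,"tz":0.4,"turn":0,"claw":-1},{"tx":-0.08,"ty":0.04,"tz":0.6,"turn":0,"claw":-1},{"tx":-0.08,"ty":0.04,"tz":0.6,"turn":0,"claw":-1}]'
```

```text
clock: 12.82
ee_pos: [548.3, 251.1, 318.8]
tool_rot: [[-0.19, 0.982, -0.0], [0.982, 0.19, 0.001], [0.001, 0.0, -1.0]]
ft_force: [1.4, -0.1, -0.7]
opening: 29.9
grip_force: 30.0
```

```bash
python3 -m pendant '[{"tx":0,"ty":0.04,"tz":0.2,"turn":0,"claw":-1},{"tx":0,"ty":0.04,"tz":0.4,"turn":0,"claw":-1},{"tx":0,"ty":0.04,"tz":0.6,"turn":0,"claw":-1},{"tx":0,"ty":0.04,"tz":0.6,"turn":0,"claw":-1}]'
```

```text
clock: 13.32
ee_pos: [548.6, 251.0, 312.8]
tool_rot: [[-0.19, 0.982, -0.001], [0.982, 0.19, -0.0], [0.0, -0.001, -1.0]]
ft_force: [1.3, 0.4, -1.2]
opening: 29.7
grip_force: 30.0
```

```bash
python3 -m pendant '[{"tx":0,"ty":0.03,"tz":0.2,"turn":0,"claw":-1},{"tx":0,"ty":0.03,"tz":0.4,"turn":0,"claw":-1},{"tx":0,"ty":0.03,"tz":0.6,"turn":0,"claw":-1},{"tx":0,"ty":0.03,"tz":0.6,"turn":0,"claw":-1}]'
```

```text
clock: 13.82
ee_pos: [548.8, 251.0, 306.9]
tool_rot: [[-0.19, 0.982, -0.001], [0.982, 0.19, -0.0], [0.0, -0.001, -1.0]]
ft_force: [-0.9, -0.1, -0.6]
opening: 30.0
grip_force: 30.0
```

```bash
python3 -m pendant '[{"tx":0,"ty":0,"tz":0.2,"turn":0,"claw":-1},{"tx":0,"ty":0,"tz":0.4,"turn":0,"claw":-1},{"tx":0,"ty":0,"tz":0.6,"turn":0,"claw":-1},{"tx":0,"ty":0,"tz":0.6,"turn":0,"claw":-1}]'
```

```text
clock: 14.32
ee_pos: [548.8, 251.0, 300.4]
tool_rot: [[-0.19, 0.982, -0.001], [0.982, 0.19, -0.0], [-0.0, -0.001, -1.0]]
ft_force: [-1.6, -0.4, -1.5]
opening: 29.7
grip_force: 30.0
```

```bash
python3 -m pendant '[{"tx":0,"ty":0,"tz":0.2,"turn":0,"claw":-1},{"tx":0,"ty":0,"tz":0.4,"turn":0,"claw":-1},{"tx":0,"ty":0,"tz":0.6,"turn":0,"claw":-1},{"tx":0,"ty":0,"tz":0.6,"turn":0,"claw":-1}]'
python3 - <<'E'
from h import *
s=snap('scene','scene6')
cv2.imwrite('pics/z6.png',cv2.resize(s['color'][130:185,248:318,::-1],None,fx=10,fy=10,interpolation=cv2.INTER_CUBIC))
E
```

```text
clock: 14.82
ee_pos: [549.0, 250.9, 294.4]
tool_rot: [[-0.19, 0.982, -0.0], [0.982, 0.19, -0.0], [-0.0, -0.0, -1.0]]
ft_force: [-2.6, -0.2, -3.4]
opening: 29.5
grip_force: 30.0
```

View pics/z6.png

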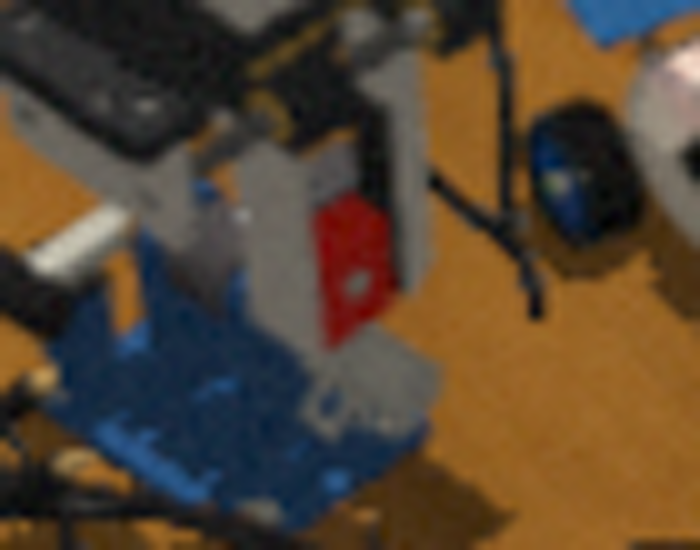

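The picture shows the clip's bow outside the near flank of the pin at (320,405), with the red head close over it. The pull is now downward, so the bow is snapping over. Last few millimetres.

```bash
python3 -m pendant '[{"tx":0,"ty":0,"tz":0.2,"turn":0,"claw":-1},{"tx":0,"ty":0,"tz":0.4,"turn":0,"claw":-1},{"tx":0,"ty":0,"tz":0.4,"turn":0,"claw":-1},{"tx":0,"ty":0,"tz":0.4,"turn":0,"claw":-1}]'
```

```text
clock: 15.38
ee_pos: [549.4, 251.1, 291.6]
tool_rot: [[-0.19, 0.982, 0.001], [0.982, 0.19, 0.0], [0.0, 0.001, -1.0]]
ft_force: [-0.4, -0.6, 0.0]
opening: 30.0
grip_force: 30.0
```

```bash
python3 -m pendant '[{"tx":0,"ty":0,"tz":0.1,"turn":0,"claw":-1},{"tx":0,"ty":0,"tz":0.15,"turn":0,"claw":-1},{"tx":0,"ty":0,"tz":0.15,"turn":0,"claw":-1}]'
```

```text
clock: 15.75
ee_pos: [549.1, 251.0, 289.7]
tool_rot: [[-0.19, 0.982, 0.0], [0.982, 0.19, 0.0], [-0.0, 0.0, -1.0]]
ft_force: [-0.1, -0.8, -0.4]
opening: 29.8
grip_force: 30.0
```

```bash
python3 -m pendant '[{"tx":0,"ty":0,"tz":0,"turn":0,"claw":-0.2},{"tx":0,"ty":0,"tz":0,"turn":0,"claw":0.2},{"tx":0,"ty":0,"tz":0,"turn":0,"claw":0.2},{"tx":0,"ty":0,"tz":-3,"turn":0,"claw":0.2},{"tx":0,"ty":0,"tz":-8,"turn":0,"claw":0.2},{"tx":0,"ty":0,"tz":-13,"turn":0,"claw":0.2},{"tx":-9,"ty":-6,"tz":-16,"turn":0,"claw":0.2},{"tx":-14,"ty":-10,"tz":-16,"turn":0,"claw":0.2},{"tx":-20,"ty":-14,"tz":-16,"turn":0,"claw":0.2},{"tx":-20,"ty":-14,"tz":-16,"turn":0,"claw":0.2}]'
python3 - <<'E'
from h import *
np.set_printoptions(suppress=True,precision=1)
t=snap('top','top7');s=snap('scene','scene7')
def cr(c,u0,v0,w,h,k): return cv2.resize(c['color'][v0:v0+h,u0:u0+w,::-1],(w*k,h*k),interpolation=cv2.INTER_CUBIC)
cv2.imwrite('pics/z7.png',np.hstack([cr(t,205,185,66,60,6),cr(s,242,128,66,60,6)]))
for c in(t,s):
    P=cloud(c);m=(c['color'].max(-1)<60)&(P[...,2]>55)&(P[...,2]<130)&(np.abs(P[...,0]-490)<35)&(np.abs(P[...,1]-338)<35)
    print('grip',m.sum(),np.median(P[m],0))
    hsv=cv2.cvtColor(c['color'],cv2.COLOR_RGB2HSV);m=(cv2.inRange(hsv,(0,150,70),(8,255,255))>0)&(np.abs(P[...,0]-550)<40)&(np.abs(P[...,1]-252)<40)
    print('head',m.sum(),np.percentile(P[m],[5,50,95],axis=0))
E
```

```text
clock: 17.0
ee_pos: [448.4, 26.7, 450.1]
tool_rot: [[-0.19, 0.982, 0.001], [0.982, 0.19, -0.0], [-0.001, 0.001, -1.0]]
ft_force: [0.3, -0.5, -0.2]
opening: 56.1
grip_force: 0.0
grip 42 [483.7 332.6  78.9]
head 65 [[532.  241.9  86.4]
 [543.6 250.2 115.5]
 [557.4 257.7 121.4]]
grip 2 [475.2 345.3  75.4]
head 1 [[556.  244.4 109.1]
 [556.  244.4 109.1]
 [556.  244.4 109.1]]
```

View pics/z7.png

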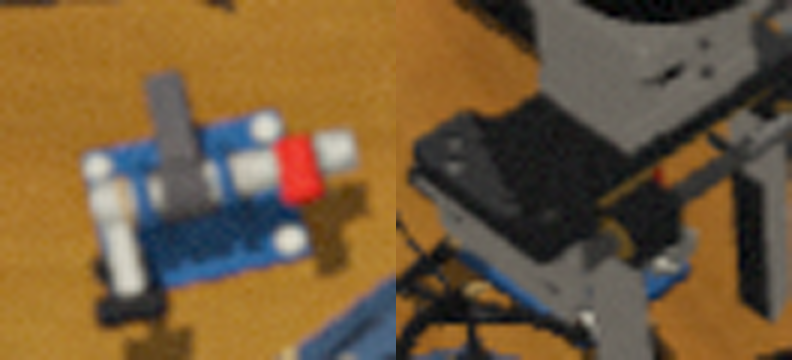

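The top view shows the red head seated on the pin at crop (298,168), its top about 121 mm against 122 mm expected. The handle is down at (130,305), and the gripper is well clear (it blocks the scene view). Handing in.

```bash
python3 -c "
from cell import ctrl
print(ctrl.job_done())"
```

```text
the job is handed in; nothing more can be done
None
```

The job is handed in: the handle was pressed down to its stop, and the R-clip was pushed through the cross hole with no wrist reading above about 4 N, then released. Afterwards the top camera showed the clip's head at its fitted height and the handle still down. My first press on the handle slid off the grip with about 40 N sideways on the fingers before I redid it.

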